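# Draw back the sprung centre for loading

### The arm

A 6-joint arm with a two-finger parallel gripper is mounted at the origin on the work surface. World frame = base frame: x ahead of the robot, y to its left, z up, the work surface at z = 0. Lengths are in m, angles in rad, forces in N, time in s.
With the tool pointing down it reaches from about 0.425 to 0.95 m from the base axis. Payload 3.5 kg.
Tool frame: the origin (TCP) lies between the finger pads; the fingertips stand 22 mm ahead of it and the grasp point (between the pads) lies 3 mm ahead of it; z points along the fingers, y is the line along which they close (so a half turn about z gives the same grasp; the last joint's range is limited). The gripper opens to 85 mm and grips with 20 to 120 N. Pads are 22 mm wide; open, the fingers measure 114 mm over their backs; the gripper's body (76 mm by 85 mm) begins 54 mm behind the grasp point. The pads swing forward as they close: fully open they stand 13 mm farther back than shut.
Start: joints at [1.027, 0.286, 1.577, -0, 1.279, -0.15], TCP at [0.259, 0.623, 0.253] pointing down, gripper open.
Joint ranges: [-2.77, 2.77], [-0.9, 2.22], [0.21, 2.48], [-1.53, 4.67], [0.24, 2.81], [-2.84, 2.84]. Speed limits (rad/s): [2.79, 2.79, 3.14, 3.14, 3.14, 3.14].

### API

Orientations are given as [roll, pitch, yaw] about the fixed x, y, z axes, in that order (R = Rz(yaw) Ry(pitch) Rx(roll)).
In Python, from station import ctrl gives the robot as it stands. The module is installed in compiled form; this text tells all that it offers.
- The arm moves only by the shell command python3 -m crank 'ROWS' [OPENING] [FORCE]. ROWS is JSON, one flat list of numbers, 4 for each row, row after row: the shift along the tool's x, y, z in mm, then the turn about the tool's z in rad. In form: [tx, ty, tz, roll, tx, ty, tz, roll, ...]. A call has 1 to 12 rows; each row is the pose to reach, as a shift and turn from the pose commanded when the call began, along the tool's axes at that moment; what a row does not reach only later rows make up. A row lasts 1/8 s, in which the tool goes at most 62.5 mm and 10.7 degrees, less where a joint would pass 70% of its speed; a pose out of reach is approached as far as the arm can. A call with a gripper value outside its range is refused whole. OPENING is the gripper's target within -1 to 1 (fully open at 1, half-way at 0, shut at -1), set as the call begins (- or left out, the last holds). The fingers move at their own pace and stop on an object; FORCE is the grip in N (left out, the last holds). Time passes only in rows, so rows that repeat a pose let the fingers close. It gives the time, the measured TCP pose, the force, the opening and the grip force at its end, in the units of the state.
- ctrl.sense(): the state, without advancing time (a new reading comes with each control period).
- ctrl.grab_frame(name): name is "scene" or "side" or "wrist"; returns a dict with "color" (420x560x3 uint8, red, green, blue), "z_map" (420x560 float32, m along the optical axis (not along the pixel's ray), 0 where there is no reading), "K" (3x3 intrinsics, pixels), "xyz" and "orientation" of the camera in the world. Camera axes: x right, y down, z forward; pixel columns grow to the right and rows downward; lengths in m; the calibration is good to about 2 mm. A picture is of the moment at which its call begins.
- ctrl.sign_off(): hands the job in; it is judged then, once.
The state is a dict: "t": time; "joint_positions": joint angles; "dq": joint speeds; "tau": joint torques, N m; "position": TCP position; "tool_rot": TCP orientation; "ft_force": force on the tool from outside, world axes, zero at the start; "torque": the same for the moment, N m; "opening": finger opening in m; "grasp_force": force on a finger pad.
Only numpy, scipy, OpenCV 4.12 (cv2) and the standard library are available. Lean on these libraries where they do the work, as an engineer would, in place of code of your own. Each camera call takes 0.05 s, during which the arm holds its last target. There are 200 camera calls.

### The job

Get the bench centres ready for me to lay in the next shaft: slide the dark V-block over the plate, without lifting it, from the blue parking area into the yellow outline on the centre line, square inside the outline, and let go of it. Then take the black knob of the green spring head and pull its rod straight out against the spring until the red ring has just come fully out of the barrel, and finish holding it there, steady, without ever letting the rod snap back. Leave the other things on the bench alone.

Things in the scene. Friction and masses are not known exactly. Their poses are not given: they have to be found in the camera images.
- plate: Bench centres: fixed ground-steel plate 240 (its x) x 540 (its y) x 30 mm high; origin at the centre of its underside, on the table top. The line of the centres runs along its y at plate x = +36 mm, 86 mm above the table. At the -y end a fixed green head with a dead centre stands on it (plate y -255 to -135, 74 mm high above the plate). Painted on top: a blue outline 96 x 230 mm, the parking area, centred at plate (-66, -45), and a yellow outline.
- load_spot (a point): Centre of the yellow outline on the plate's top face (plate x +36, y -45, z 30 mm); axes as the plate's. The outline's inside measures 80 mm along x by 50 mm along y: 5 mm more than the V-block on each side.
- vblock: Loose dark steel V-block, 70 (its x) x 40 (its y) x 56 mm high, 0.3 to 0.65 kg; origin at the centre of its underside. The V on top, 36 wide and 18 mm deep, runs along its y; its flat end faces lie 40 mm apart along y. In place its y lies along the plate's y. Sole and plate are ground and oiled: friction about 0.35. Held high it rocks when dragged; held low it slides flat. Starts in the blue area, turned up to 0.3 rad.
- head: Green spring head, clamped to the plate on the centre line, at a different distance along it each time; origin at the centre of its foot's underside, on the plate top; axes as the plate's. Foot 54 x 80 mm, top 74 mm above the plate. Its barrel lies along y with the axis 56 mm above the plate; at the rear (+y) a dark steel barrel mouth, 26 mm diameter, ends at head y +52 mm. At the front (-y) the sprung centre sticks out to head y -78 mm when home.
- knob: Black pull knob at the rear of the spring head, fixed to the rod's end; origin in the middle of its gripping part, on the rod's axis (56 mm above the plate top; at head y +73 mm when home). The gripping part is a cylinder 26 mm in diameter and 30 mm long along y, with a flange 34 mm in diameter and 6 mm thick at its outer (+y) end: 6 mm of rod show between barrel and knob when home. Its y axis is the pull direction, away from the head.
- quill_tip (a point): Point of the sprung centre, on the axis, in front of the spring head; moves with the knob.
- quill (a joint): How far the spring head's rod is drawn out, in m: 0 = home (spring in), 0.048 = the end stop. The rod is 12 mm thick with a red ring 4 mm wide painted on it; the ring lies hidden in the barrel and has just come fully out at 0.032. The inner spring pulls back with about 3 N at home and 9 N at the ring, and draws the rod home if it is let go.
- gauge: Dial gauge on a magnetic stand, 46 x 50 mm foot, 150 mm high, standing on the rear corner of the plate beside the fixed head; origin under its foot. To be left alone.
- shaft: Ground steel shaft 24 x 206 mm lying in a plywood rest behind the plate; origin at its middle, on its axis. To be left alone.
- oil: White oil bottle with a red cap, 44 mm diameter, 130 mm high; origin under it. To be left alone.
- jar: Jar with a steel lid, 66 mm diameter, 85 mm high; origin under it. To be left alone.
- mug: Blue mug, 80 mm diameter, 95 mm high; origin under it. To be left alone.
- brush: Chip brush lying on the table, along its x; origin under it. To be left alone.
- wrench: Wrench lying on the table, along its x; origin under it. To be left alone.
Mind the look-alikes: they are no part of the job. Leave any orange or turquoise look-alike of the vblock alone.

How it is judged:
By the outcome, as a careful person would: the job done as asked, in the order asked, and still so for the second after the job is handed in, while the arm keeps its last pose, push and grip.
It also fails if it takes over 48 s, if anything falls off the work surface, if the arm or the gripper's body presses on something with over 40 N, if the wrist force passes 120 N, or if a joint passes its speed limit or range.

## Working session

There is one attempt and no reset: what is moved stays moved. The work goes in short steps, Python scripts to look and compute and a shell command to move; the robot and the scene stay as the last step left them, time stands still between calls to the robot, and variables do not carry over. Pictures are saved under pics/ and viewed, at most 10 in all, crops included, and the job is handed in when it is done.

```bash
mkdir -p pics; cat > h.py <<'E'
import numpy as np, cv2
from station import ctrl
from scipy.spatial.transform import Rotation as R
def grab(n):
    f=ctrl.grab_frame(n); o=np.array(f["orientation"],float)
    f["R"]=o if o.shape==(3,3) else R.from_euler('xyz',o).as_matrix()
    f["p"]=np.array(f["xyz"],float); f["K"]=np.array(f["K"]); return f
def save(f,name): cv2.imwrite(f"pics/{name}.png",f["color"][:,:,::-1])
def rays(f,uv):
    uv=np.atleast_2d(uv).astype(float)
    return np.c_[uv,np.ones(len(uv))]@np.linalg.inv(f["K"]).T@f["R"].T
def onplane(f,uv,z):
    d=rays(f,uv); return f["p"]+d*((z-f["p"][2])/d[:,2])[:,None]
def cloud(f):
    h,w=f["z_map"].shape; v,u=np.mgrid[:h,:w]
    d=rays(f,np.c_[u.ravel(),v.ravel()]).reshape(h,w,3)
    return f["p"]+d*f["z_map"][...,None]
E
python3 - <<'E'
from h import *
s=ctrl.sense(); print(s)
fs=[grab(n) for n in("scene","side","wrist")]
for n,f in zip("scene side wrist".split(),fs):
    print(n,f["xyz"],f["orientation"],f["K"].tolist()); np.save(f"pics/{n}.npy",f,allow_pickle=True)
    save(f,n)
E
```

```text
{'t': 0.0, 'joint_positions': array([ 1.02701962e+00,  2.87189649e-01,  1.57821486e+00, -3.98340258e-06,
        1.27863959e+00, -1.49985637e-01]), 'dq': array([-0.00072491,  0.00136973,  0.00023319,  0.00133693, -0.00081636,
       -0.00016587]), 'tau': array([-8.98299477e-04, -4.05964887e+01, -2.92627466e+01, -2.06108748e-04,
        5.76778097e-03,  3.74026058e-06]), 'position': array([0.25862702, 0.62280571, 0.25191066]), 'tool_rot': array([-3.13916816e+00, -3.62534633e-04,  2.74780229e+00]), 'ft_force': array([ 0.10454953, -0.78808488,  0.27695259]), 'torque': array([-0.006611  , -0.00184513, -0.02294661]), 'grasp_force': 0.0, 'opening': 0.08576128989620134}
scene [ 0.98725174 -0.5934529   1.04584144] [-2.50009826 -0.01833816  0.62821194] [[390.2397710483685, 0.0, 278.69804141051605], [0.0, 390.2397710483685, 211.84505684977643], [0.0, 0.0, 1.0]]
side [-0.15614753 -0.77537048  1.35949583] [-2.4522168  -0.00402012 -0.75499238] [[471.31884550000825, 0.0, 274.209054253394], [0.0, 471.31884550000825, 206.11142601292664], [0.0, 0.0, 1.0]]
wrist [0.18651186 0.65256947 0.37234023] [2.83180991e+00 2.23314569e-03 1.17830555e+00] [[348.2342805628973, 0.0, 279.6402592679156], [0.0, 348.2342805628973, 208.2571851267109], [0.0, 0.0, 1.0]]
```

View pics/scene.png

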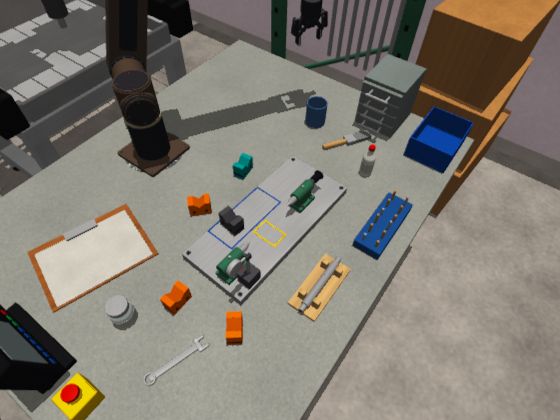

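View pics/side.png

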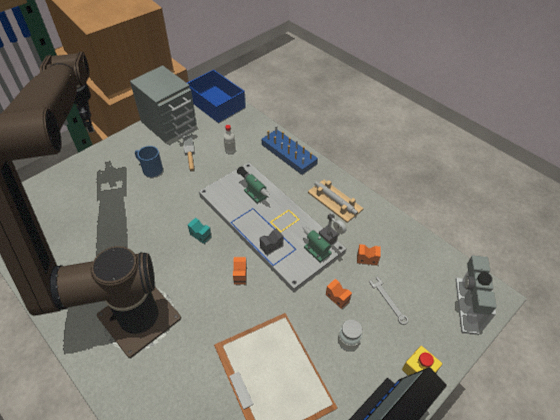

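The scene view shows the plate with the dark V-block at (231,219), the yellow outline at (269,233), the spring head at (300,193) and its knob at (318,176). The side view shows the V-block at (271,241), the yellow outline at (285,221) and the head at (253,186).

```bash
cat > m.py <<'E'
from h import *
def load(n): return np.load(f"pics/{n}.npy",allow_pickle=True).item()
def biggest(m):
    n,l,st,_=cv2.connectedComponentsWithStats(m.astype(np.uint8)); return l==1+np.argmax(st[1:,4])
def rect(P):
    c,(w,h),a=cv2.minAreaRect((P[:,:2]*1000).astype(np.float32)); return np.round(c,1),round(w,1),round(h,1),round(a,2)
E
python3 - <<'E'
from m import *
C={}
roi={"scene":(180,140,360,305),"side":(190,155,355,295)}
for n in("scene","side"):
    f=load(n); X=cloud(f); u0,v0,u1,v1=roi[n]
    hsv=cv2.cvtColor(f["color"],cv2.COLOR_RGB2HSV); H,S,V=[hsv[...,i].astype(int) for i in range(3)]
    r=np.zeros(H.shape,bool); r[v0:v1,u0:u1]=1
    ye=r&(abs(H-27)<8)&(S>120)&(V>110); bl=r&(abs(H-115)<10)&(S>120)&(V>80)
    print(n)
    for nm,m in(("yellow",ye),("blue",bl)):
        m=biggest(cv2.dilate(m.astype(np.uint8),np.ones((3,3))))&m
        v,u=np.nonzero(m); P=onplane(f,np.c_[u,v],.030); print(nm,m.sum(),"zmed",np.median(X[m][:,2]),rect(P))
    dk=r&(V<75)&(S<70)&(X[...,2]>.04)
    nn,l,st,cc=cv2.connectedComponentsWithStats(dk.astype(np.uint8))
    for i in range(1,nn):
        if st[i,4]>40:
            p=X[l==i]; print("dark",st[i,4],cc[i],p.mean(0).round(4),"min",p.min(0).round(3),"max",p.max(0).round(3))
    C[n]=X
    gp=r&(S<60)&(V>90)&(abs(X[...,2]-.03)<.006); print("plate z",np.median(X[gp][:,2]),rect(X[biggest(gp)]))
    gr=r&(H>60)&(H<85)&(S>80)&(X[...,2]>.04);nn,l,st,cc=cv2.connectedComponentsWithStats(gr.astype(np.uint8))
    for i in range(1,nn):
        if st[i,4]>60: p=X[l==i]; print("green",st[i,4],cc[i],p.mean(0).round(4),"min",p.min(0).round(3),"max",p.max(0).round(3))
E
```

```text
scene
yellow 141 zmed 0.031660586996206996 (array([579.9, -51.9]), 61.4, 87.3, 86.69)
blue 152 zmed 0.03164508855293935 (array([478. , -46.9]), 236.7, 103.6, 86.83)
dark 97 [316.2371134 176.4742268] [0.6017 0.173  0.1057] min [ 0.581 -0.593  0.077] max [0.987 0.203 1.046]
dark 389 [231.16709512 220.39845758] [ 0.4813 -0.1118  0.0801] min [ 0.435 -0.593  0.04 ] max [ 0.987 -0.08   1.046]
dark 388 [244.32216495 271.98969072] [ 0.6321 -0.2327  0.1019] min [ 0.582 -0.593  0.041] max [ 0.987 -0.185  1.046]
plate z 0.031176935182866794 (array([546.3,  -3.9]), 545.1, 242.7, 86.76)
green 380 [302.91578947 194.84473684] [0.6004 0.1012 0.0809] min [ 0.574 -0.593  0.04 ] max [0.987 0.149 1.046]
green 342 [228.06725146 264.2251462 ] [ 0.5773 -0.2372  0.0933] min [ 0.545 -0.593  0.04 ] max [ 0.987 -0.184  1.046]
side
yellow 81 zmed 0.030113258841781843 (array([580.2, -53.5]), 59.0, 91.0, 87.06)
blue 224 zmed 0.03423992853812152 (array([850.1, 134.2]), 102.9, 87.5, 89.67)
dark 63 [241.61904762 171.58730159] [0.5871 0.183  0.0951] min [0.576 0.156 0.079] max [0.603 0.202 0.104]
dark 113 [255.18584071 191.97345133] [0.5755 0.0962 0.0622] min [0.559 0.065 0.04 ] max [0.601 0.147 0.09 ]
dark 85 [329.51764706 237.69411765] [ 0.6193 -0.2308  0.0671] min [ 0.602 -0.26   0.042] max [ 0.642 -0.194  0.114]
dark 181 [270.88950276 245.16022099] [ 0.4493 -0.1236  0.0773] min [-0.156 -0.775  0.04 ] max [ 0.499 -0.081  1.359]
dark 163 [318.70552147 249.29447853] [ 0.5542 -0.2412  0.0746] min [-0.156 -0.775  0.041] max [ 0.583 -0.188  1.359]
plate z 0.029854860059664867 (array([545.7,  -8.1]), 541.5, 244.2, 86.74)
green 93 [254.6344086  181.83870968] [0.5839 0.107  0.1023] min [0.57  0.07  0.093] max [0.6   0.147 0.11 ]
green 121 [318.87603306 239.71900826] [ 0.567  -0.227   0.1019] min [ 0.553 -0.263  0.093] max [ 0.584 -0.187  0.112]
```

```bash
python3 -m crank '[-490,-350,0,-0.337,-490,-350,0,-0.337,-490,-350,0,-0.337,-490,-350,0,-0.337,-490,-350,0,-0.337,-490,-350,0,-0.337,-490,-350,0,-0.337,-490,-350,0,-0.337,-490,-350,0,-0.337,-490,-350,0,-0.337,-490,-350,0,-0.337,-490,-350,0,-0.337]'
python3 - <<'E'
from m import *
f=grab("wrist"); np.save("pics/w1.npy",f,allow_pickle=True); save(f,"w1"); print(ctrl.sense())
E
```

```text
t: 1.65
position: [0.5767, 0.1124, 0.2528]
tool_rot: [3.141, -0.001, 3.085]
ft_force: [-0.2, -0.2, -0.1]
opening: 0.0856
grasp_force: 0.0
{'t': 1.7, 'joint_positions': array([ 2.07327867e-02,  9.60055873e-02,  1.79725889e+00,  3.96193000e-04,
        1.24922811e+00, -1.49427750e+00]), 'dq': array([ 1.30450305e-02, -5.51368058e-03,  1.54046365e-03, -3.18624590e-03,
       -4.55099657e-05, -1.64033154e-03]), 'tau': array([-6.04865905e-01, -3.26094246e+01, -2.90918165e+01, -1.88435259e-02,
       -7.40785268e-03,  1.29528191e-03]), 'position': array([0.57650551, 0.11296143, 0.25299181]), 'tool_rot': array([ 3.14128678e+00, -9.26048988e-04,  3.08568136e+00]), 'ft_force': array([ 0.90232408, -0.3333119 , -0.74217353]), 'torque': array([-0.03683162, -0.03984454, -0.02074089]), 'grasp_force': 0.0, 'opening': 0.08584711341179972}
```

View pics/w1.png

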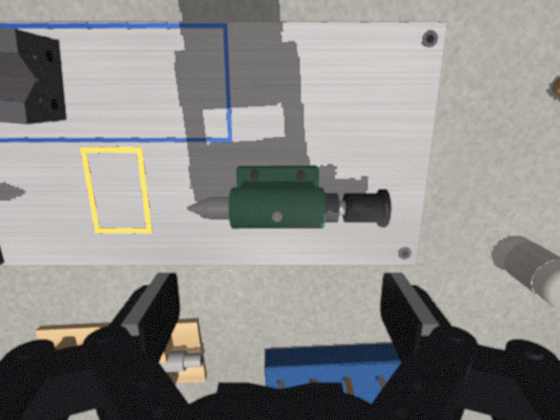

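The wrist view shows the knob at (368,208), mouth end at u≈340, flange at u≈384, yellow outline spanning (82–150, 148–232), and the V-block at the left edge.

```bash
python3 -m crank '[60,-200,0,0,60,-200,0,0,60,-200,0,0,60,-200,0,0,60,-200,0,0,60,-200,0,0]'
python3 - <<'E'
from m import *
f=grab("wrist"); np.save("pics/w2.npy",f,allow_pickle=True); save(f,"w2"); s=ctrl.sense(); print(s["position"],s["tool_rot"])
X=cloud(f); g=f["color"].astype(int); mx=g.max(2)
t=(X[...,2]>.07)&(X[...,2]<.1)&(mx<110)&(X[...,0]<.54)&(X[...,0]>.4)
t[300:]=0; t=biggest(t); z=X[t][:,2]; print("top pts",t.sum(),np.percentile(z,[5,50,90,97]))
tt=t&(X[...,2]>np.percentile(z,97)-.008); v,u=np.nonzero(tt); print("img box",u.min(),u.max(),v.min(),v.max())
print("depth rect",rect(X[tt])); print("ray rect z=86",rect(onplane(f,np.c_[u,v],.086)))
w=load("w1")
for nm,q in(("w1",w),("w2",f)):
    hsv=cv2.cvtColor(q["color"],cv2.COLOR_RGB2HSV); m=biggest((abs(hsv[...,0].astype(int)-27)<8)&(hsv[...,1]>120)&(hsv[...,2]>110)&(np.arange(420)<260)[:,None])
    v,u=np.nonzero(m); print(nm,"yellow",rect(onplane(q,np.c_[u,v],.03)),np.median(cloud(q)[m][:,2]))
X=cloud(w);mx=w["color"].max(2)
P=X[188:228,335:395]; m=(mx[188:228,335:395]<60)&(P[...,2]>.06)
Q=P[m]; th=-0.0565; 
c,s_=np.cos(th),np.sin(th); L=np.c_[Q[:,0]*c+Q[:,1]*s_,-Q[:,0]*s_+Q[:,1]*c,Q[:,2]]
for a in np.arange(np.floor(L[:,1].min()*500)/500,L[:,1].max(),.004):
    k=L[(L[:,1]>=a)&(L[:,1]<a+.004)]
    if len(k)>5: print(a.round(4),len(k),"x",k[:,0].min().round(4),k[:,0].max().round(4),"ztop",k[:,2].max().round(4))
E
```

```text
t: 2.45
position: [0.5061, -0.0827, 0.2534]
tool_rot: [3.141, 0.0, 3.087]
ft_force: [0.1, -0.4, 0.1]
opening: 0.0853
grasp_force: 0.0
[ 0.50613799 -0.08262817  0.25333294] [3.14119064e+00 1.07804729e-04 3.08695152e+00]
top pts 1918 [0.0715803  0.08452104 0.08624837 0.08678715]
img box 228 276 161 194
depth rect (array([ 492.4, -106.1]), 40.0, 26.1, 81.52)
ray rect z=86 (array([ 491.6, -105.9]), 39.9, 27.0, 81.75)
w1 yellow (array([580.5, -53.7]), 59.5, 89.4, 87.01) 0.030129276382066195
w2 yellow (array([566.8, -53.2]), 59.1, 61.5, 86.91) 0.03017041454726216
0.188 15 x 0.5698 0.5797 ztop 0.0981
0.192 10 x 0.5698 0.5766 ztop 0.0969
0.196 16 x 0.5718 0.589 ztop 0.097
0.2 146 x 0.5697 0.5908 ztop 0.0998
0.204 90 x 0.5697 0.5889 ztop 0.0993
0.208 86 x 0.5698 0.59 ztop 0.0999
0.212 67 x 0.5696 0.5859 ztop 0.0995
0.216 74 x 0.5697 0.587 ztop 0.0992
0.22 67 x 0.5697 0.5831 ztop 0.0994
0.224 72 x 0.5696 0.5804 ztop 0.0987
0.228 132 x 0.5658 0.5851 ztop 0.1022
0.232 48 x 0.5661 0.5775 ztop 0.102
```

View pics/w2.png

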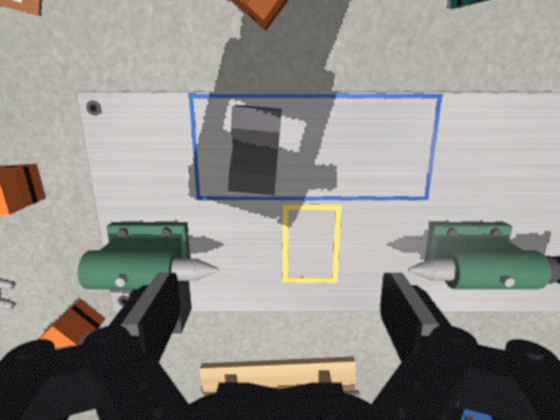

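The wrist view shows the V-block's top at (228–281, 106–194), yellow at (284–340, 206–282), and both centres left and right of it.

```bash
python3 - <<'E'
from m import *
f=load("w2"); X=cloud(f); t=(X[...,2]>.0835)&(X[...,2]<.092); t[:,:215]=0;t[:,300:]=0;t[:95]=0;t[200:]=0
v,u=np.nonzero(t); print(u.min(),u.max(),v.min(),v.max(),t.sum(),np.median(X[t][:,2])); 
print(rect(X[t]),rect(onplane(f,np.c_[u,v],.086)))
# two-view heights: yellow centre and knob via w1/w2/side/scene
def tri(fs,uvs):
    A=np.zeros((3,3));b=np.zeros(3)
    for q,uv in zip(fs,uvs):
        d=rays(q,uv)[0];d/=np.linalg.norm(d);M=np.eye(3)-np.outer(d,d);A+=M;b+=M@q["p"]
    return np.linalg.solve(A,b)
w=load("w1")
print("yellow tri",tri([w,f],[(116,190),(311.5,244)]),"quill tip tri",tri([w,f],[(189,209),(410,270)]))
s=load("scene");v,u=np.nonzero(t)
print("vblock tri", [tri([s,f],[a,b]) for a,b in [((231,216),(u.mean(),v.mean()))]])
print("knob flange/mid tri",tri([w,load("side")],[(366,208),(241.6,171.6)]),tri([w,s],[(366,208),(316.2,176.5)]))
# inner yellow corners from w1
hsv=cv2.cvtColor(w["color"],cv2.COLOR_RGB2HSV); m=biggest((abs(hsv[...,0].astype(int)-27)<8)&(hsv[...,1]>120)&(hsv[...,2]>110)&(np.arange(420)<260)[:,None])
cs,_=cv2.findContours(m.astype(np.uint8),cv2.RETR_CCOMP,cv2.CHAIN_APPROX_NONE)
for c in cs:
    if len(c)>60: print(rect(onplane(w,c[:,0],.03)))
E
```

```text
228 281 106 194 2261 0.0856108925912174
(array([ 470.6, -102.9]), 40.0, 70.4, 81.61) (array([ 470.3, -102.8]), 39.9, 70.0, 81.7)
yellow tri [ 0.57845471 -0.05310057  0.03334387] quill tip tri [0.58641831 0.03284453 0.08557262]
vblock tri [array([ 0.4696313 , -0.10155152,  0.08136739])]
knob flange/mid tri [0.59075827 0.18527877 0.0914732 ] [0.59411866 0.1863066  0.08799642]
(array([580.5, -53.7]), 59.5, 89.4, 87.01)
(array([580.8, -53.8]), 53.1, 82.0, 86.8)
```

```bash
python3 -m crank '[34.5,-22.2,60,0.091,34.5,-22.2,120,0.091,34.5,-22.2,150,0.091,34.5,-22.2,170,0.091,34.5,-22.2,185,0.091,34.5,-22.2,196,0.091,34.5,-22.2,196,0.091,34.5,-22.2,196,0.091]' 1
python3 - <<'E'
from m import *
s=ctrl.sense(); print(s["position"],s["tool_rot"],s["ft_force"]); save(grab("wrist"),"w3")
E
```

```text
t: 3.5
position: [0.4709, -0.1046, 0.0581]
tool_rot: [-3.141, 0.002, 2.994]
ft_force: [-0.4, -0.5, -0.1]
opening: 0.0853
grasp_force: 0.0
[ 0.4708891  -0.10455297  0.05811897] [-3.14116539e+00  1.50969561e-03  2.99397667e+00] [-0.3700608  -0.51988257 -0.11006894]
```

View pics/w3.png

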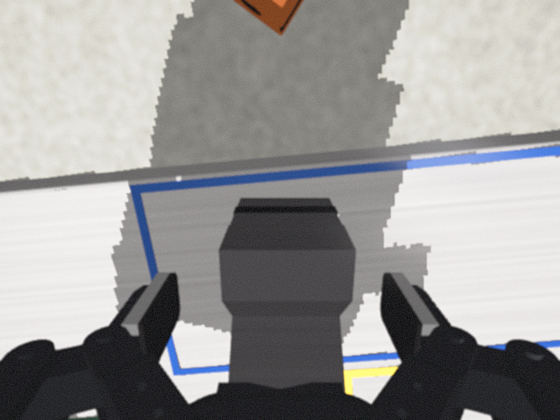

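The block sits centred between the open fingers (220–355), aligned with them.

```bash
python3 -m crank '[0,0,3,0,0,0,3,0,0,0,3,0,0,0,3,0,0,0,3,0,0,0,3,0,0,0,3,0,0,0,3,0]' -1 40
```

```text
t: 4.55
position: [0.4704, -0.1044, 0.0546]
tool_rot: [-3.142, 0.0, 2.994]
ft_force: [-0.0, 0.9, 2.4]
opening: 0.0395
grasp_force: 42.0
```

```bash
python3 -m crank '[-4,2.6,0,-0.004,-13,8.5,0,-0.012,-25,16.4,0,-0.023,-39,25.5,0,-0.036,-53,34.7,0,-0.048,-67,43.9,0,-0.061,-79,51.7,0,-0.072,-89,58.3,0,-0.081,-96,62.9,0,-0.088,-100,65.5,0,-0.092,-101.4,66.4,0,-0.0926,-101.4,66.4,0,-0.0926]'
python3 - <<'E'
from m import *
f=grab("wrist"); np.save("pics/w4.npy",f,allow_pickle=True); save(f,"w4"); s=ctrl.sense(); print(s["position"],s["tool_rot"])
for n in("scene","side"):
    f=grab(n); np.save(f"pics/{n}4.npy",f,allow_pickle=True)
    u,v=(269,232) if n=="scene" else (285,221)
    cv2.imwrite(f"pics/{n}4.png",cv2.resize(f["color"][v-50:v+50,u-65:u+65,::-1],None,fx=6,fy=6,interpolation=2))
E
```

```text
t: 6.05
position: [0.5807, -0.0535, 0.0546]
tool_rot: [-3.141, 0.0, 3.087]
ft_force: [-0.9, -0.9, 5.0]
opening: 0.0398
grasp_force: 42.5
[ 0.58072022 -0.05352186  0.05460142] [-3.14145109e+00  4.81098112e-04  3.08694285e+00]
```

View pics/w4.png

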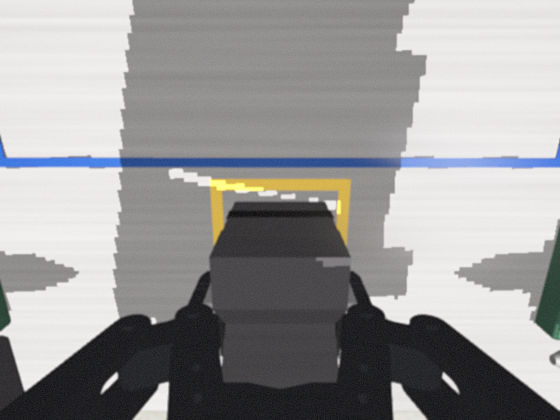

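The block stands inside the yellow outline (outline's rear corners at (213,180) and (350,180)), so I let go and rise for a check.

```bash
python3 -m crank '[0,0,0,0,0,0,0,0,0,0,0,0,0,0,0,0]' 0.45
python3 -m crank '[0,0,-20,0,0,0,-70,0,20,0,-130,0,60,0,-190,0,80,0,-200,0,80,0,-200,0]'
python3 - <<'E'
from m import *
f=grab("wrist"); np.save("pics/w5.npy",f,allow_pickle=True); save(f,"w5")
X=cloud(f); t=(X[...,2]>.0835)&(X[...,2]<.092)&(abs(X[...,0]-.58)<.05)&(abs(X[...,1]+.053)<.035)
v,u=np.nonzero(t); print(t.sum(),np.median(X[t][:,2]),rect(X[t]),rect(onplane(f,np.c_[u,v],.086)))
hsv=cv2.cvtColor(f["color"],cv2.COLOR_RGB2HSV); m=((abs(hsv[...,0].astype(int)-27)<8)&(hsv[...,1]>120)&(hsv[...,2]>90)&(abs(X[...,2]-.03)<.01)&(abs(X[...,0]-.58)<.06)&(abs(X[...,1]+.053)<.045))
v,u=np.nonzero(m); print("yellow",rect(onplane(f,np.c_[u,v],.03)))
E
```

```text
t: 6.7
position: [0.5802, -0.0536, 0.0541]
tool_rot: [3.141, -0.0, 3.086]
ft_force: [0.2, 0.1, -0.8]
opening: 0.0622
grasp_force: 0.0
t: 7.45
position: [0.5007, -0.0493, 0.2583]
tool_rot: [-3.14, 0.007, 3.086]
ft_force: [-0.0, 0.3, -0.3]
opening: 0.0621
grasp_force: 0.0
1582 0.08558804094793393 (array([580.7, -53.8]), 39.7, 71.2, 86.86) (array([579.8, -53.7]), 39.5, 70.3, 86.93)
yellow (array([580. , -53.9]), 59.3, 89.3, 86.96)
```

View pics/w5.png

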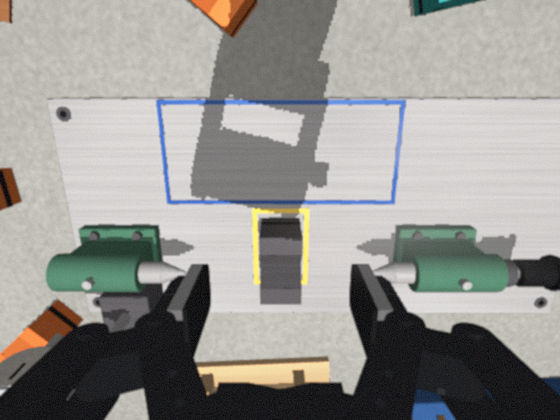

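Released block is square and centred (0.3 mm, 0.1°), in the outline at (254–308, 210–283). Now to hover over the knob with a quarter turn.

```bash
python3 -m crank '[-20,50,0,0.17,-40,105,0,0.34,-60,160,0,0.51,-70,205,10,0.68,-80.8,235.7,20,0.85,-80.8,235.7,40,1.02,-80.8,235.7,50,1.19,-80.8,235.7,50,1.36,-80.8,235.7,50,1.5,-80.8,235.7,50,1.571,-80.8,235.7,50,1.571,-80.8,235.7,50,1.571]' 1
python3 - <<'E'
from m import *
f=grab("wrist"); np.save("pics/w6.npy",f,allow_pickle=True); save(f,"w6"); s=ctrl.sense(); print(s["position"],s["tool_rot"])
X=cloud(f); mx=f["color"].max(2)
th=-0.0555;c,s_=np.cos(th),np.sin(th)
m=(mx<70)&(X[...,2]>.06)&(X[...,2]<.115)&(abs(X[...,0]-.594)<.03)&(X[...,1]>.13)&(X[...,1]<.24); m=biggest(m); v,u=np.nonzero(m); print(u.min(),u.max(),v.min(),v.max())
Q=X[m]; L=np.c_[Q[:,0]*c+Q[:,1]*s_,-Q[:,0]*s_+Q[:,1]*c,Q[:,2]]
for a in np.arange(.180,.245,.003):
    k=L[(L[:,1]>=a)&(L[:,1]<a+.003)]
    if len(k)>5: print(a.round(4),len(k),"x",k[:,0].min().round(4),k[:,0].max().round(4),"ztop",k[:,2].max().round(4))
E
```

```text
t: 9.0
position: [0.594, 0.1818, 0.2032]
tool_rot: [-3.14, 0.0, 1.516]
ft_force: [-0.5, -0.1, -0.1]
opening: 0.085
grasp_force: 0.0
[0.59407836 0.18174057 0.20355877] [-3.14051157e+00  1.74371083e-04  1.51624430e+00]
256 303 178 272
0.18 314 x 0.5653 0.6003 ztop 0.1028
0.183 129 x 0.5707 0.5951 ztop 0.0997
0.186 135 x 0.5708 0.5951 ztop 0.0992
0.189 130 x 0.57 0.5949 ztop 0.0997
0.192 250 x 0.57 0.5951 ztop 0.0993
0.198 62 x 0.5701 0.5956 ztop 0.0999
0.201 140 x 0.5702 0.5956 ztop 0.0997
0.204 141 x 0.571 0.5955 ztop 0.0993
0.207 133 x 0.571 0.5954 ztop 0.0997
0.21 140 x 0.5711 0.5954 ztop 0.0998
0.213 136 x 0.5712 0.5953 ztop 0.1
0.216 144 x 0.5704 0.5952 ztop 0.1
0.219 148 x 0.5712 0.5952 ztop 0.1001
0.222 152 x 0.5705 0.5951 ztop 0.0994
0.225 149 x 0.5706 0.5951 ztop 0.0997
0.228 88 x 0.5681 0.5974 ztop 0.1039
0.231 210 x 0.5665 0.5991 ztop 0.1038
0.234 386 x 0.5665 0.5991 ztop 0.1031
```

View pics/w6.png

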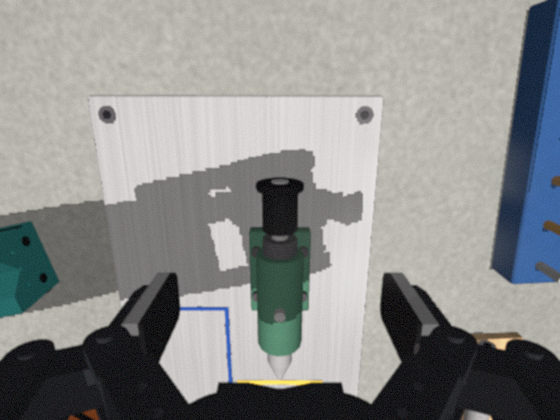

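The view shows the knob at (280,212) on the axis, flange at v≈185, centred between the fingers; measured knob middle (0.594, 0.181, 0.086).

```bash
python3 -m crank '[0,0,40,0,0,0,80,0,0,0,100,0,0,0,110,0,0,0,115,0,0,0,115,0,0,0,115,0]' 1
python3 -m crank '[0,0,0,0,0,0,0,0,0,0,0,0,0,0,0,0,0,0,0,0,0,0,0,0,0,0,0,0,0,0,0,0,0,0,0,0]' -1 70
```

```text
t: 9.93
position: [0.5949, 0.1818, 0.0907]
tool_rot: [3.139, -0.0, 1.515]
ft_force: [1.1, -1.0, -0.3]
opening: 0.0858
grasp_force: 0.0
t: 11.05
position: [0.5938, 0.1817, 0.0897]
tool_rot: [-3.14, 0.0, 1.515]
ft_force: [-3.2, -1.1, 6.0]
opening: 0.0237
grasp_force: 68.6
```

```bash
python3 -m crank '[3,0,0,0,7,0,0,0,11,0,0,0,15,0,0,0,19,0,0,0,23,0,0,0,26,0,0,0,28,0,0,0,30,0,0,0,30,0,0,0,30,0,0,0]'
python3 - <<'E'
from m import *
s=ctrl.sense(); print(s["position"],s["ft_force"],s["opening"])
for n in("scene","side"):
    f=grab(n); np.save(f"pics/{n}7.npy",f,allow_pickle=True)
    u,v=(315,172) if n=="scene" else (243,172)
    cv2.imwrite(f"pics/{n}7.png",cv2.resize(f["color"][v-35:v+35,u-35:u+35,::-1],None,fx=5,fy=5,interpolation=2))
a=cv2.imread("pics/scene7.png");b=cv2.imread("pics/side7.png"); cv2.imwrite("pics/both7.png",np.hstack([a,b]))
f=grab("wrist"); np.save("pics/w7.npy",f,allow_pickle=True); save(f,"w7")
E
```

```text
t: 12.42
position: [0.5953, 0.2093, 0.0897]
tool_rot: [-3.139, 0.005, 1.516]
ft_force: [-5.4, -8.1, 7.3]
opening: 0.0241
grasp_force: 69.1
[0.59528931 0.20933194 0.08966949] [-5.43651913 -8.06312832  7.25836205] 0.024068663007379056
```

View pics/both7.png

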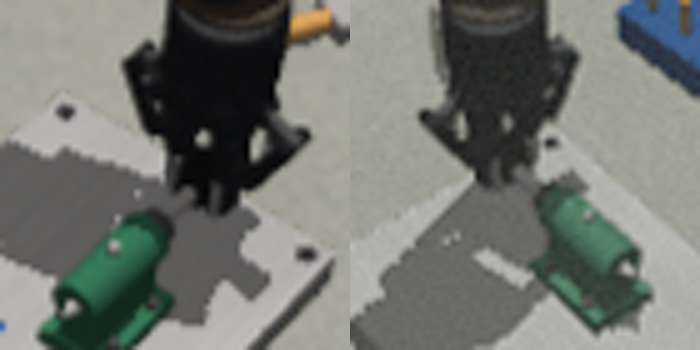

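View pics/w7.png

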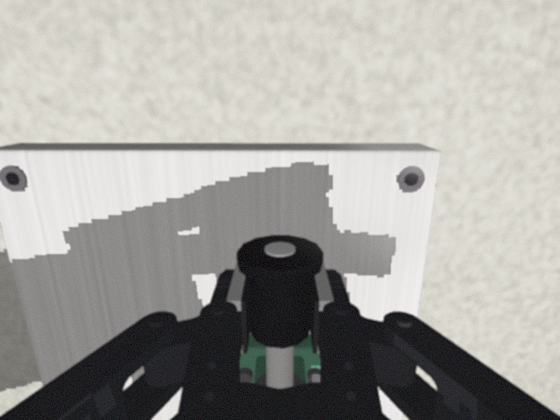

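The views show the knob held, flange at (280,255) in the wrist view, bare rod at (280,365), no red yet; TCP travel 27.6 mm, 8 N. A bit further.

```bash
python3 -m crank '[1.5,0,0,0,3,0,0,0,4,0,0,0,4.8,0,0,0,4.8,0,0,0,4.8,0,0,0]'
cat > q.py <<'E'
from m import *
s=ctrl.sense(); th=-0.0555;c,s_=np.cos(th),np.sin(th)
loc=lambda Q:np.c_[Q[...,0]*c+Q[...,1]*s_,-Q[...,0]*s_+Q[...,1]*c,Q[...,2]]
p=s["position"];d=p-np.array([.5938,.1817,.0897]);print("travel",-d[0]*s_+d[1]*c,s["ft_force"],s["opening"],s["grasp_force"])
def flange(f):
    X=cloud(f);m=(X[...,2]>.094)&(X[...,2]<.108)&(f["color"].max(2)<80)&(abs(X[...,0]-.595)<.015)&(X[...,1]>.17)&(X[...,1]<.26)
    m[330:]=0; return np.percentile(loc(X[m])[:,1],[95,99])
w=grab("wrist");print("flange y",flange(load("w6")),flange(load("w7")),flange(w))
for n,f in(("wrist",w),("scene",grab("scene")),("side",grab("side"))):
    g=f["color"].astype(int);X=cloud(f); r=(g[...,0]>g[...,1]*1.6+15)&(g[...,0]>g[...,2]*1.6+15)&(abs(X[...,0]-.594)<.05)&(abs(X[...,1]-.17)<.06)
    v,u=np.nonzero(r)
    if len(u)>2:
        P=loc(onplane(f,np.c_[u,v],.091));print(n,"red",len(u),u.min(),u.max(),v.min(),v.max(),"y",np.percentile(P[:,1],[0,10,50,90,100]).round(4))
        cc=int(np.median(u));print([tuple(g[k,cc]) for k in range(v.min()-3,v.max()+9)] if n=="wrist" else "")
    else: print(n,"no red")
E
python3 q.py
```

```text
t: 13.32
position: [0.5955, 0.2138, 0.0897]
tool_rot: [-3.139, 0.006, 1.516]
ft_force: [-5.5, -8.2, 8.0]
opening: 0.0237
grasp_force: 69.1
travel 0.03218606483482637 [-5.48619612 -8.19754146  8.02374787] 0.02370065009698267 69.13591146469116
flange y [0.23515914 0.23543155] [0.262966   0.26328768] [0.26747665 0.26778516]
wrist no red
scene no red
side no red
```

```bash
cat > r.py <<'E'
from m import *
th=-0.0555;c,s_=np.cos(th),np.sin(th)
for n in("scene","side","wrist"):
    f=grab(n);g=f["color"].astype(int)
    for off in((0,.006),(-.004,.0045),(.004,.0045)):
        print(n,off)
        for y in np.arange(.186,.212,.002):
            x=.583+off[0];W=np.array([x*c-y*s_,x*s_+y*c,.0865+off[1]])
            q=f["R"].T@(W-f["p"]);q=f["K"]@q/q[2];u,v=q[:2].round().astype(int)
            if 0<=v<420: print(y.round(3),(u,v),[tuple(int(i) for i in g[v,u+k]) for k in(-1,0,1)])
E
python3 r.py
```

```text
scene (0, 0.006)
0.186 (np.int64(310), np.int64(182)) [(47, 102, 72), (32, 70, 50), (28, 55, 41)]
0.188 (np.int64(310), np.int64(181)) [(27, 61, 44), (30, 58, 44), (33, 46, 40)]
0.19 (np.int64(311), np.int64(181)) [(30, 58, 44), (33, 46, 40), (36, 37, 37)]
0.192 (np.int64(311), np.int64(180)) [(35, 47, 42), (38, 40, 40), (41, 40, 41)]
0.194 (np.int64(312), np.int64(180)) [(38, 40, 40), (41, 40, 41), (51, 50, 51)]
0.196 (np.int64(312), np.int64(180)) [(38, 40, 40), (41, 40, 41), (51, 50, 51)]
0.198 (np.int64(312), np.int64(179)) [(47, 45, 47), (63, 62, 62), (79, 78, 77)]
0.2 (np.int64(313), np.int64(179)) [(63, 62, 62), (79, 78, 77), (86, 85, 83)]
0.202 (np.int64(313), np.int64(179)) [(63, 62, 62), (79, 78, 77), (86, 85, 83)]
0.204 (np.int64(313), np.int64(178)) [(88, 87, 86), (91, 90, 88), (92, 91, 89)]
0.206 (np.int64(314), np.int64(178)) [(91, 90, 88), (92, 91, 89), (87, 86, 85)]
0.208 (np.int64(314), np.int64(178)) [(91, 90, 88), (92, 91, 89), (87, 86, 85)]
0.21 (np.int64(314), np.int64(177)) [(91, 90, 88), (92, 90, 89), (91, 89, 88)]
scene (-0.004, 0.0045)
0.186 (np.int64(309), n
[... 7527 characters left out ...]
6, 28, 28), (21, 17, 23), (27, 25, 27)]
0.196 (np.int64(289), np.int64(404)) [(27, 34, 34), (17, 25, 25), (30, 28, 30)]
0.198 (np.int64(289), np.int64(400)) [(28, 30, 33), (25, 20, 26), (27, 25, 29)]
0.2 (np.int64(289), np.int64(397)) [(30, 32, 32), (29, 27, 31), (24, 21, 25)]
0.202 (np.int64(289), np.int64(393)) [(20, 16, 17), (12, 18, 22), (23, 24, 29)]
0.204 (np.int64(289), np.int64(389)) [(24, 23, 28), (29, 28, 31), (28, 24, 28)]
0.206 (np.int64(289), np.int64(386)) [(109, 109, 108), (107, 108, 106), (96, 95, 98)]
0.208 (np.int64(289), np.int64(382)) [(125, 124, 125), (129, 126, 127), (122, 119, 117)]
0.21 (np.int64(289), np.int64(378)) [(128, 126, 129), (126, 123, 123), (122, 121, 120)]
```

Red is not visible, as expected: from those cameras the mouth rim hides about 5 mm of rod just behind it, and the gripper body hides it in the wrist view. Travel says 32.2 mm; a little margin more.

```bash
python3 -m crank '[0.7,0,0,0,1.4,0,0,0,1.4,0,0,0,1.4,0,0,0,1.4,0,0,0]'; sed -i 's/g\[...,1\]\*1.6+15/g[...,1]*1.15+6/; s/g\[...,2\]\*1.6+15/g[...,2]*1.15+6/' q.py; python3 q.py; python3 q.py | grep -E "trav|flan"; python3 q.py|grep trav
```

```text
t: 14.25
position: [0.5956, 0.2151, 0.0897]
tool_rot: [-3.139, 0.006, 1.516]
ft_force: [-5.1, -8.4, 7.3]
opening: 0.024
grasp_force: 69.1
travel 0.03349087080362454 [-5.11227696 -8.40345337  7.28290866] 0.023998179304862872 69.14313554763794
flange y [0.23515914 0.23543155] [0.262966   0.26328768] [0.26876217 0.26907272]
wrist no red
scene red 325 305 342 87 180 y [0.1999 0.4985 0.5296 0.5643 0.6142]

side no red
travel 0.03348103565088435 [-5.5689183  -8.26245734  7.43834126] 0.023735810699284182 69.14230227470398
flange y [0.23515914 0.23543155] [0.262966   0.26328768] [0.26876224 0.2691016 ]
travel 0.0335071273175688 [-5.52024608 -8.51991717  7.93607101] 0.02385222628543336 69.14251685142517
```

```bash
python3 - <<'E'
from m import *
f=grab("scene");g=f["color"].astype(int);X=cloud(f)
print([(u,v,g[v,u].tolist()) for v in range(174,186) for u in range(306,320) if g[v,u,0]>g[v,u,1]*1.12+4 and g[v,u,0]>g[v,u,2]*1.12+4])
t=(X[...,2]>.082)&(X[...,2]<.09)&(abs(X[...,0]-.58)<.05)&(abs(X[...,1]+.053)<.035); print(rect(X[t]))
print(ctrl.sign_off())
E
```

```text
[(312, 178, [92, 74, 74]), (312, 179, [70, 45, 45]), (313, 179, [85, 64, 63]), (313, 180, [56, 42, 43]), (314, 180, [76, 60, 59])]
(array([579.9, -53. ]), 41.4, 72.3, 88.22)
the job is handed in; nothing more can be done
None
```

The V-block is square in the yellow outline and released; the knob is held about 33.5 mm out and steady, the red ring just showing at the barrel mouth, and the job is handed in.

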